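# Load the clamp rod into the slanted spring-plunger holder

### The arm

A 7-joint arm with a two-finger parallel gripper is mounted at the origin on a cart in front of the work surface, level with it; the furniture and walls round the work are solid. World frame = base frame: x ahead of the robot, y to its left, z up, the work surface at z = 0. Lengths are in mm, angles in rad, forces in N, time in s.
With the tool pointing down it reaches from about 400 to 875 mm from the base axis. Payload 4.4 kg.
Tool frame: the origin (TCP) lies between the finger pads; the fingertips stand 22 mm ahead of it and the grasp point (between the pads) lies 3 mm ahead of it; z points along the fingers, y is the line along which they close (so a half turn about z gives the same grasp; the last joint's range is limited). The gripper opens to 85 mm and grips with 20 to 120 N. Pads are 22 mm wide; open, the fingers measure 114 mm over their backs; the gripper's body (76 mm by 85 mm) begins 54 mm behind the grasp point. The pads swing forward as they close: fully open they stand 13 mm farther back than shut.
Start: joints at [1.259, 0.628, 0.038, 1.517, -0.027, 0.996, -0.02], TCP at [158.193, -630.47, 253.313] pointing down, gripper open.
Joint ranges: [-3.06, 3.06], [-0.37, 2.12], [-1.25, 1.32], [0.18, 2.47], [-1.1, 4.24], [0.23, 1.98], [-2.94, 2.94]. Speed limits (rad/s): [2.57, 2.57, 3.14, 3.14, 3.14, 3.14, 3.14].

### API

Orientations are given as [roll, pitch, yaw] about the fixed x, y, z axes, in that order (R = Rz(yaw) Ry(pitch) Rx(roll)).
In Python, from cell import ctrl gives the robot as it stands.
- The arm moves only by the tool step_arm, never from a script. Its argument "plan" is a list of rows, each an object of numbers: "dx", "dy", "dz": the shift along the tool's x, y, z scaled (see below); "ax", "ay", "az": the turn, a rotation vector about the tool's x, y, z scaled (see below); "gripper": the opening, from 0 (shut) to 1 (fully open). A call has 1 to 20 rows; each row shifts and turns the commanded pose from where the row before left it, along the tool's axes as they then stand; what a row does not reach is not made up. The controller multiplies each number of a shift by 0.3 m and each number of a turn by 90 degrees. A row lasts 1/8 s, in which the tool goes at most 62.5 mm and 10.7 degrees, less where a joint would pass 70% of its speed; a pose out of reach is approached as far as the arm can. A call with a number of a shift or a turn outside -1 to 1 is refused whole. A call with a gripper value outside its range is refused whole. The fingers move at their own pace and stop on an object; the grip force is fixed at half the most. Time passes only in rows, so rows that do not move let the fingers close. It gives the time, the measured TCP pose, the force, the opening and the grip force at its end, in the units of the state.
- ctrl.read_state(): the state, without advancing time (a new reading comes with each control period).
- ctrl.get_image(name): name is "side" or "top" or "wrist"; returns a dict with "color" (384x512x3 uint8, red, green, blue), "range_z" (384x512 float32, mm along the optical axis (not along the pixel's ray), 0 where there is no reading), "fx", "fy", "cx", "cy" (pixels), "T" (4x4, takes a point from camera to world coordinates); the wrist camera has in their place "T_tool_cam" (4x4, takes a point from camera to tool coordinates, whose origin is the TCP and whose axes are the flange's). Camera axes: x right, y down, z forward; pixel columns grow to the right and rows downward; lengths in mm; the calibration is good to about 2 mm. A picture is of the moment at which its call begins: read the wrist's pose just before it.
- ctrl.finish_job(): hands the job in; it is judged then, once.
The state is a dict: "clock": time; "qpos": joint angles; "qd": joint speeds; "tau": joint torques, N m; "eef_pos": TCP position; "tool_rot": TCP orientation; "force": force on the tool from outside, world axes, zero at the start; "torque": the same for the moment, N m; "width": finger opening in mm; "gripper_force": force on a finger pad.
Only numpy, scipy, OpenCV 4.12 (cv2) and the standard library are available. Lean on these libraries where they do the work, as an engineer would, in place of code of your own. Each camera call takes 0.05 s, during which the arm holds its last target. There are 200 camera calls.

### The job

Take the clamp rod off its rest and slide its plain end into the slanted rod holder, past the side spring plunger, until it is firmly home with the spring seat at the bottom of the bore pressed in, then let go so that the plunger holds it there. Push by feel, without forcing it, and leave the other things on the bench where they are.

Things in the scene. Friction and masses are not known exactly. Their poses are not given: they have to be found in the camera images.
- rod: Clamp rod, about 0.3 kg: plain steel round bar, 18 mm in diameter, 180 mm long, with a dark block (30 x 26 x 26 mm) and two small flat jaws fixed on one end. Origin on the bar's axis; +x runs to the plain end, whose flat tip is at x = +110 mm (last 8 mm taper to 8 mm diameter); block from x = -70, jaws to -120 mm. Balance and good grip near x = -20 mm. Starts level in the rest.
- rest: Fixed wooden rest: base 150 x 60 x 8 mm, two V-notched uprights 12 mm thick at x = -58 and +60 mm, tops about 60 mm high. It carries the rod level, axis about 44 mm above the bench, rod's +x along the rest's +x. Origin: centre of its underside.
- bore: The holder's aluminium tube. Origin: centre of its mouth, 135 mm above the bench. +x = bore axis into the tube, 35 degrees below level; y level, towards the plunger. Bore 20 mm in diameter, flared to about 32 mm in the first 12 mm; tube 130 mm long, 41 mm outside at the mouth. The plunger's housing and black knob stand out 65 mm from the axis on +y, 40 mm down from the mouth.
- plunger (a joint): Side spring plunger, nose radius 6 mm, 40 mm down the bore. 0 = sprung out, 6 mm into the bore; grows (m) as it is pushed aside, to 0.0075; takes 4 to 7 N; with the rod beside it about 0.003 to 0.005. The rod meets a first resistance of some newtons here, then a steady drag: that is not yet the bottom. 10 to 20 N along the bore is enough; over 50 N is forcing it.
- seat (a joint): Spring seat, a 16 mm brass disc in the bore on the depth screw's end. 0 = untouched; grows (m) as the rod's tip presses it, to a hard stop at 0.006 at 2 N of spring. Untouched it is 70 to 95 mm from the mouth, differently each time, hidden. Home is pressed at least 0.003, best to the hard stop, felt as a clear rise in force over the drag; the plunger then holds the rod.
- tape: Bystander: roll of black tape, 67 mm across, 18 mm high, lying flat; origin at the centre of its underside.
- jar: Bystander: small round jar with a screw lid, 44 mm across, 34 mm high; origin at the centre of its underside.
- cutters: Bystander: side cutters, 152 x 48 x 11 mm, lying flat; origin at the centre of its underside.
- rod_nose (a point): Centre of the flat tip at the rod's plain end (rod x = +110 mm).
- holder: Fixed dark steel stand of the slanted rod holder: base 150 x 90 x 12 mm, from x = -20 to +130 mm, with a post that carries the tube. Origin on the bench straight below the centre of the tube's mouth; +x level, the way in which the rod slides in.
Things that resemble listed ones, but are neither listed nor needed, are in the scene too. Of the things that look like the rod, the larger one is meant.

How it is judged (in metres and radians):
On the way, in this order (a step that is already met when the one before it is completed fails the run):
1. the rod is lifted clear of its rest (height (world z) of rod above 0.09 m), for 0.2 s.
2. the rod is in the bore and the plunger rides on its side (value of joint plunger above 0.002 m and x of rod_nose in the frame of bore above 0.045 m and angle between the x axis of rod and the x axis of bore, either way round below 0.12 rad), for 0.1 s.
At the end, for the whole second after the job is handed in: The rod rests in the bore, plain end first and in line with it within 0.08 rad, its tip more than 65 mm past the mouth, with the plunger pushed aside by more than 2 mm and the spring seat pressed in by more than 3 mm, released and at rest (value of joint seat above 0.003 m and value of joint plunger above 0.002 m and x of rod_nose in the frame of bore above 0.065 m and angle between the x axis of rod and the x axis of bore, either way round below 0.08 rad and linear speed of rod below 0.01 m/s); the robot touches nothing.
It fails at once if the rod is forced into the holder with more than 50 N (contact force between rod and bore above 50 N).
It fails at once if a bystander is pushed more than 30 mm (distance of any of tape, jar, cutters from where it was at the start of the episode above 0.03 m).
It also fails if it takes over 45 s, if anything falls off the work surface, if the arm or the gripper's body presses on something with over 40 N, if the wrist force passes 120 N, or if a joint passes its speed limit or range.

## Working session

There is one attempt and no reset: what is moved stays moved. The work goes in short steps, Python scripts to look and compute and a tool call to move; the robot and the scene stay as the last step left them, time stands still between calls to the robot, and variables do not carry over. Pictures are saved under pics/ and viewed, at most 10 in all, crops included, and the job is handed in when it is done.

Besides the shell and the picture viewer there is one more tool, called after "Request:" as a command line: name --argument value ..., lists and objects as JSON in quotes. step_arm: Moves the arm, as the interface text tells. Shifts and turns lie within -1 to 1; 1 stands for 0.3 m of shift or 90 degrees of turn. Its arguments: {"type":"object","properties":{"plan":{"type":"array"}},"required":["plan"]}

```bash
mkdir -p pics; ls; python3 - <<'E'
from cell import ctrl
import cv2,pickle,numpy as np
d={}
for n in("side","top"):
    d[n]=ctrl.get_image(n); cv2.imwrite(f"pics/{n}0.png",d[n]["color"][:,:,::-1])
    print(n,d[n]["T"].round(3).tolist(),d[n]["fx"])
pickle.dump(d,open("im0.pkl","wb"))
s=ctrl.read_state();print(s)
E
```

```text
pics
side [[-0.999, 0.031, -0.044, 601.78], [0.054, 0.623, -0.781, 666.887], [0.003, -0.782, -0.623, 715.833], [0.0, 0.0, 0.0, 1.0]] 388.0850654234656
top [[-0.013, -0.975, 0.22, 333.075], [-1.0, 0.012, -0.006, -56.515], [0.003, -0.22, -0.976, 1251.087], [0.0, 0.0, 0.0, 1.0]] 490.341278504932
{'clock': 0.1, 'qpos': array([ 1.25917836,  0.62930678,  0.0384461 ,  1.51828316, -0.02699063,
        0.99632563, -0.0199837 ]), 'qd': array([ 5.04340480e-05, -1.30038507e-03,  4.22581923e-04, -2.44170532e-03,
       -5.37763173e-04,  6.78827318e-05, -3.63175338e-04]), 'tau': array([ 3.61172366e-03, -5.64528716e+01,  1.23097122e+00, -1.93971097e+01,
        1.13815820e-02,  5.47592615e-03, -2.17650324e-05]), 'eef_pos': array([ 158.07099587, -629.92626351,  252.44176508]), 'tool_rot': array([-3.13978807e+00,  3.04247863e-05,  2.45837958e-01]), 'force': array([-0.72373044,  0.44248533,  0.1611301 ]), 'torque': array([ 0.02076826,  0.01119889, -0.07236823]), 'gripper_force': 0.0, 'width': 85.66310698686215}
```

View pics/top0.png

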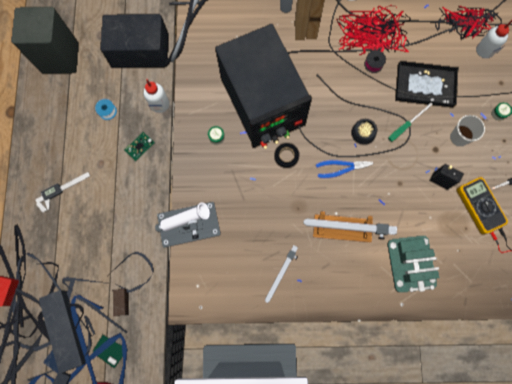

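View pics/side0.png

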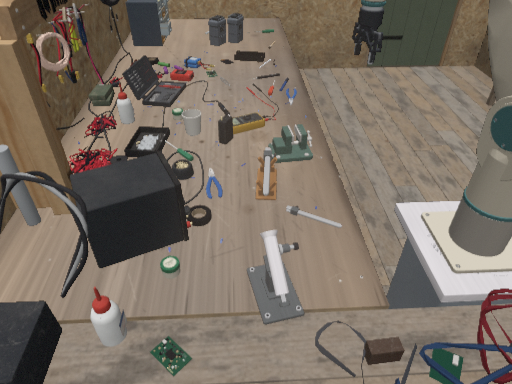

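The top view shows the rest with the rod at about (345,227), with the plain end on the left at (305,222) and the dark block on the right at (385,230). The holder's tube runs from its mouth at (205,211) down to (163,226). The loose small rod at (282,275) is the decoy. The side view shows the tube mouth at (270,238) with the knob at (292,246).

```bash
cat > h.py <<'E'
import numpy as np
def cloud(d,T=None):
    z=d["range_z"].astype(float); v,u=np.indices(z.shape)
    P=np.stack([(u-d["cx"])/d["fx"]*z,(v-d["cy"])/d["fy"]*z,z],-1)
    T=d["T"] if T is None else T
    W=P@T[:3,:3].T+T[:3,3]; W[z<=0]=np.nan
    return W
def line(P):
    c=np.median(P,0)
    for _ in range(5):
        c=P.mean(0); a=np.linalg.svd(P-c,full_matrices=False)[2][0]
        r=np.linalg.norm((P-c)-np.outer((P-c)@a,a),axis=1); P=P[r<max(2.5*np.median(r),3)]
    return c,a,len(P)
E
python3 - <<'E'
import pickle,cv2,numpy as np
from h import *
d=pickle.load(open("im0.pkl","rb"))
rois={"top":((300,205,400,245),(150,195,225,250)),"side":((250,140,285,200),(245,225,305,325))}
tiles=[]
for n in d:
    W=cloud(d[n]); 
    for (a,b,c,e) in rois[n]:
        t=d[n]["color"][b:e,a:c,::-1]; k=min(390/t.shape[1],290/t.shape[0]); t=cv2.resize(t,None,fx=k,fy=k,interpolation=cv2.INTER_CUBIC)
        o=np.zeros((290,390,3),np.uint8);o[:t.shape[0],:t.shape[1]]=t[:290,:390];tiles.append(o)
    for nm,(a,b,c,e),zr in(("rod",rois[n][0],(30,70)),("hold",rois[n][1],(30,170))):
        w=W[b:e,a:c].reshape(-1,3); col=d[n]["color"][b:e,a:c].reshape(-1,3).astype(int)
        sat=col.max(1)-col.min(1)
        m=(w[:,2]>zr[0])&(w[:,2]<zr[1])&(sat<35)&(col.min(1)>(110 if nm=="rod" else 130))
        P=w[m]; ce,ax,k=line(P); t=(P-ce)@ax
        print(n,nm,m.sum(),k,ce.round(1),ax.round(3),(ce+ax*np.percentile(t,1)).round(1),(ce+ax*np.percentile(t,99)).round(1))
        print("   zmax",np.nanpercentile(w[:,2],[50,90,97,99]).round(1), "bench", np.nanpercentile(w[:,2],[2,10]).round(1))
cv2.imwrite("pics/crops.png",np.vstack([np.hstack(tiles[:2]),np.hstack(tiles[2:])]))
E
```

```text
side rod 257 250 [ 513.  -251.5   53.5] [ 0.108  0.994 -0.017] [ 498.4 -385.6   55.9] [ 523.2 -158.2   51.9]
   zmax [ 9.5 54.6 58.6 60.5] bench [0.2 1.5]
side hold 970 939 [527.2 139.  106.9] [-0.162  0.788 -0.593] [538.   86.9 146.1] [515.2 197.5  62.9]
   zmax [  5.1 108.5 131.4 142.7] bench [-0.9  0.5]
top rod 597 571 [ 512.3 -265.3   51.3] [-0.108 -0.994  0.011] [ 523.4 -163.2   50.2] [ 499.3 -385.1   52.6]
   zmax [ 2.8 52.8 56.9 59.3] bench [-4.7 -2.5]
top hold 638 622 [528.2 123.2 111.3] [-0.189  0.851 -0.491] [538.4  77.4 137.7] [511.1 200.1  66.9]
   zmax [  6.6 115.5 128.8 140.2] bench [-5.7 -2.8]
```

View pics/crops.png

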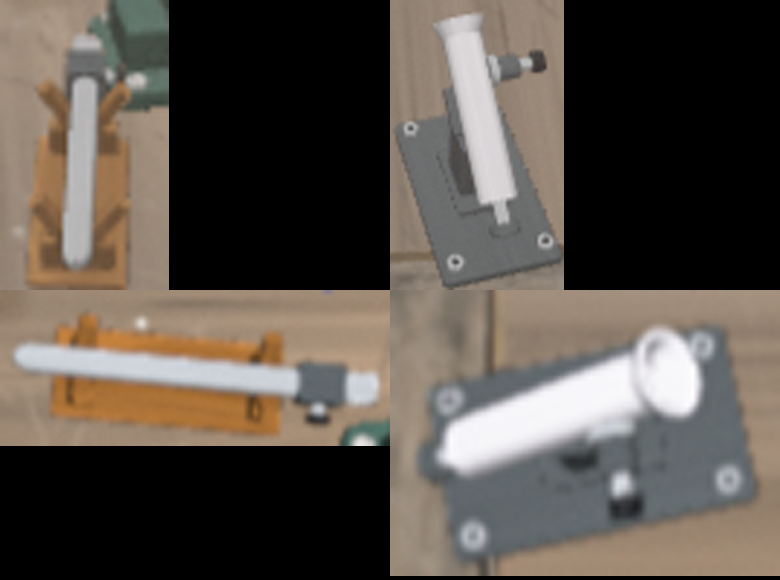

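The crops show the rod's plain end free past the uprights, with tip y≈-157, and the bore sloping towards +y with its knob on the robot's side. I'll go above the rod now.

Request:
step_arm --plan '[{"dx": 0.142, "dy": -0.082, "dz": 0.01, "gripper": 0.6}, {"dx": 0.142, "dy": -0.082, "dz": 0.01, "gripper": 0.6}, {"dx": 0.142, "dy": -0.082, "dz": 0.01, "gripper": 0.6}, {"dx": 0.142, "dy": -0.082, "dz": 0.01, "gripper": 0.6}, {"dx": 0.142, "dy": -0.082, "dz": 0.01, "gripper": 0.6}, {"dx": 0.142, "dy": -0.082, "dz": 0.01, "gripper": 0.6}, {"dx": 0.142, "dy": -0.082, "dz": 0.01, "gripper": 0.6}, {"dx": 0.142, "dy": -0.082, "dz": 0.01, "gripper": 0.6}, {"dx": 0.142, "dy": -0.082, "dz": 0.01, "gripper": 0.6}, {"dx": 0.142, "dy": -0.082, "dz": 0.01, "gripper": 0.6}, {"az": -0.111, "gripper": 0.6}, {"az": -0.111, "gripper": 0.6}, {"az": -0.111, "gripper": 0.6}, {"az": -0.111, "gripper": 0.6}, {"az": -0.111, "gripper": 0.6}, {"az": -0.111, "gripper": 0.6}, {"az": -0.109, "gripper": 0.6}, {"gripper": 0.6}]'

```text
invalid input
```

```bash
cat >> h.py <<'E'
from scipy.spatial.transform import Rotation as Ro
def tool(s):
    T=np.eye(4); T[:3,:3]=Ro.from_euler("xyz",s["tool_rot"]).as_matrix(); T[:3,3]=s["eef_pos"]; return T
def go(s,p,R):
    T=tool(s); d=T[:3,:3].T@(np.array(p)-T[:3,3]); w=Ro.from_matrix(T[:3,:3].T@R).as_rotvec()
    print("mm",d.round(1),"scaled",(d/300).round(3),"rot deg",np.degrees(w).round(2),"scaled",(w/(np.pi/2)).round(4))
E
python3 - <<'E'
from cell import ctrl
from h import *
import cv2,pickle
s=ctrl.read_state(); d=ctrl.get_image("wrist")
pickle.dump((s,d),open("w1.pkl","wb"));cv2.imwrite("pics/w1.png",d["color"][:,:,::-1])
print(s["clock"],s["eef_pos"],s["tool_rot"],s["qpos"].round(2),s["force"],s["width"]); print(d["T_tool_cam"].round(3))
E
```

```text
0.1 [ 158.07099587 -629.92626351  252.44176508] [-3.13978807e+00  3.04247863e-05  2.45837958e-01] [ 1.26  0.63  0.04  1.52 -0.03  1.   -0.02] [-0.72373044  0.44248533  0.1611301 ] 85.66310698686215
[[ 1.00000e-03 -9.54000e-01 -3.01000e-01  7.71390e+01]
 [ 1.00000e+00  0.00000e+00  1.00000e-03 -8.81000e-01]
 [-0.00000e+00 -3.01000e-01  9.54000e-01 -1.19604e+02]
 [ 0.00000e+00  0.00000e+00  0.00000e+00  1.00000e+00]]
```

View pics/w1.png

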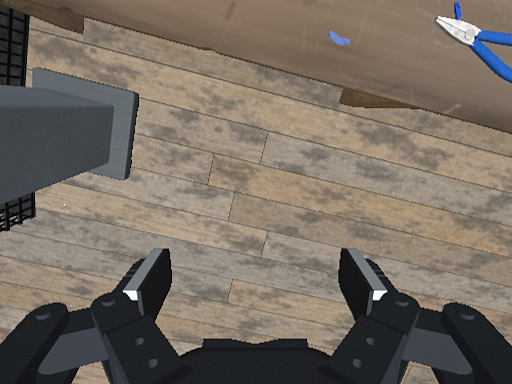

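The move was refused, so the arm is still at the start: the picture shows the floor, with the fingers at (150,270) and (360,270). I'll send rows with every field filled in.

Request:
step_arm --plan '[{"dx": 0.142, "dy": -0.082, "dz": 0.01, "ax": 0, "ay": 0, "az": 0, "gripper": 0.6}, {"dx": 0.142, "dy": -0.082, "dz": 0.01, "ax": 0, "ay": 0, "az": 0, "gripper": 0.6}, {"dx": 0.142, "dy": -0.082, "dz": 0.01, "ax": 0, "ay": 0, "az": 0, "gripper": 0.6}, {"dx": 0.142, "dy": -0.082, "dz": 0.01, "ax": 0, "ay": 0, "az": 0, "gripper": 0.6}, {"dx": 0.142, "dy": -0.082, "dz": 0.01, "ax": 0, "ay": 0, "az": 0, "gripper": 0.6}, {"dx": 0.142, "dy": -0.082, "dz": 0.01, "ax": 0, "ay": 0, "az": 0, "gripper": 0.6}, {"dx": 0.142, "dy": -0.082, "dz": 0.01, "ax": 0, "ay": 0, "az": 0, "gripper": 0.6}, {"dx": 0.142, "dy": -0.082, "dz": 0.01, "ax": 0, "ay": 0, "az": 0, "gripper": 0.6}, {"dx": 0.142, "dy": -0.082, "dz": 0.01, "ax": 0, "ay": 0, "az": 0, "gripper": 0.6}, {"dx": 0.142, "dy": -0.082, "dz": 0.01, "ax": 0, "ay": 0, "az": 0, "gripper": 0.6}, {"dx": 0, "dy": 0, "dz": 0, "ax": 0, "ay": 0, "az": -0.111, "gripper": 0.6}, {"dx": 0, "dy": 0, "dz": 0, "ax": 0, "ay": 0, "az": -0.111, "gripper": 0.6}, {"dx": 0, "dy": 0, "dz": 0, "ax": 0, "ay": 0, "az": -0.111, "gripper": 0.6}, {"dx": 0, "dy": 0, "dz": 0, "ax": 0, "ay": 0, "az": -0.111, "gripper": 0.6}, {"dx": 0, "dy": 0, "dz": 0, "ax": 0, "ay": 0, "az": -0.111, "gripper": 0.6}, {"dx": 0, "dy": 0, "dz": 0, "ax": 0, "ay": 0, "az": -0.111, "gripper": 0.6}, {"dx": 0, "dy": 0, "dz": 0, "ax": 0, "ay": 0, "az": -0.109, "gripper": 0.6}, {"dx": 0, "dy": 0, "dz": 0, "ax": 0, "ay": 0, "az": 0, "gripper": 0.6}]'

```text
clock: 2.4
eef_pos: [511.3, -288.3, 223.0]
tool_rot: [-3.141, -0.001, 1.461]
force: [0.5, 0.4, -0.2]
width: 51.1
gripper_force: 0.0
```

```bash
cat > w.py <<'E'
import sys,cv2,pickle
from cell import ctrl
from h import *
n=sys.argv[1]
s=ctrl.read_state(); d=ctrl.get_image("wrist")
pickle.dump((s,d),open(n+".pkl","wb"));cv2.imwrite(f"pics/{n}.png",d["color"][:,:,::-1])
print(s["clock"],s["eef_pos"].round(1),s["tool_rot"].round(4),s["qpos"].round(2),s["force"].round(1),s["width"])
W=cloud(d,tool(s)@d["T_tool_cam"]).reshape(-1,3); col=d["color"].reshape(-1,3).astype(int)
E
python3 w.py w2
```

```text
2.4 [ 511.3 -288.3  223. ] [-3.1412e+00 -7.0000e-04  1.4611e+00] [ 0.66  0.59 -0.31  1.73  0.22  0.86  0.15] [ 0.5  0.4 -0.2] 51.079154580083795
```

View pics/w2.png

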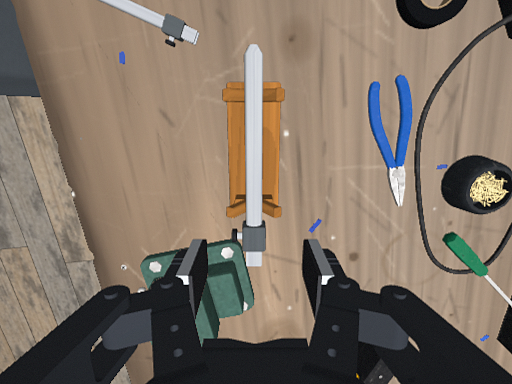

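The rod runs from its tip at (254,45) to the block at (254,235) and the fingers straddle its line. The vise is at left, around (200,290). I'll fit the rod precisely.

```bash
python3 - <<'E'
import pickle
from h import *
s,d=pickle.load(open("w2.pkl","rb"))
W=cloud(d,tool(s)@d["T_tool_cam"]); C=d["color"].astype(int)
w=W[40:222,235:275].reshape(-1,3); c=C[40:222,235:275].reshape(-1,3)
m=(w[:,2]>40)&(w[:,2]<70)&(c.max(1)-c.min(1)<35)&(c.min(1)>100)
P=w[m]; ce,a,k=line(P); a*=np.sign(a[1]); t=(P-ce)@a
print(k,ce,a,"yaw",np.arctan2(a[1],a[0]), "tip",ce+a*t.max(),"other",ce+a*t.min())
print("z pct",np.percentile(P[:,2],[50,90,98]))
# bench and vise heights
print("bench",np.nanmedian(W[150:200,300:350].reshape(-1,3),0), "vise",np.nanpercentile(W[245:300,150:185,2],98),np.nanmax(W[240:330,150:250,1]))
g=ce+a*(t.max()-130); print("grip",g)
p=[g[0],g[1],44-3+3]; R=Ro.from_euler("xyz",[np.pi,0,np.arctan2(a[1],a[0])]).as_matrix(); go(s,p,R)
E
```

```text
2999 [ 515.17644151 -237.82255402   50.04538708] [ 0.10723469  0.9942307  -0.00245667] yaw 1.4633547252141526 tip [ 523.90324734 -156.91162227   49.84546223] other [ 504.84748813 -333.58786131   50.28201598]
z pct [50.49972419 52.10326281 52.83500244]
bench [ 595.48310101 -300.71523659   -1.11074454] vise 256.9576063913616 -266.13190283098925
grip [ 509.96273829 -286.16161342   50.16482927]
mm [  1.8  -1.5 179. ] scaled [ 0.006 -0.005  0.597] rot deg [-0.02 -0.04 -0.13] scaled [-0.0003 -0.0004 -0.0014]
```

Request:
step_arm --plan '[{"dx": 0.006, "dy": -0.005, "dz": 0.13, "ax": 0, "ay": 0, "az": 0, "gripper": 0.6}, {"dx": 0, "dy": 0, "dz": 0.13, "ax": 0, "ay": 0, "az": 0, "gripper": 0.6}, {"dx": 0, "dy": 0, "dz": 0.13, "ax": 0, "ay": 0, "az": 0, "gripper": 0.6}, {"dx": 0, "dy": 0, "dz": 0.12, "ax": 0, "ay": 0, "az": 0, "gripper": 0.6}, {"dx": 0, "dy": 0, "dz": 0.08, "ax": 0, "ay": 0, "az": 0, "gripper": 0.6}, {"dx": 0, "dy": 0, "dz": 0, "ax": 0, "ay": 0, "az": 0, "gripper": 0.3}, {"dx": 0, "dy": 0, "dz": 0, "ax": 0, "ay": 0, "az": 0, "gripper": 0}, {"dx": 0, "dy": 0, "dz": 0, "ax": 0, "ay": 0, "az": 0, "gripper": 0}, {"dx": 0, "dy": 0, "dz": 0, "ax": 0, "ay": 0, "az": 0, "gripper": 0}, {"dx": 0, "dy": 0, "dz": 0, "ax": 0, "ay": 0, "az": 0, "gripper": 0}]'

```text
clock: 3.7
eef_pos: [510.1, -286.4, 47.1]
tool_rot: [3.141, 0.0, 1.463]
force: [-2.4, 0.9, 5.0]
width: 16.1
gripper_force: 59.3
```

Request:
step_arm --plan '[{"dx": 0, "dy": 0, "dz": -0.04, "ax": 0, "ay": 0, "az": 0, "gripper": 0}, {"dx": 0, "dy": 0, "dz": -0.1, "ax": 0, "ay": 0, "az": 0, "gripper": 0}, {"dx": 0, "dy": 0, "dz": -0.14, "ax": 0, "ay": 0, "az": 0, "gripper": 0}, {"dx": 0, "dy": 0, "dz": -0.14, "ax": 0, "ay": 0, "az": 0, "gripper": 0}, {"dx": 0, "dy": 0, "dz": -0.14, "ax": 0, "ay": 0, "az": 0, "gripper": 0}, {"dx": 0, "dy": 0, "dz": -0.1, "ax": 0, "ay": 0, "az": 0, "gripper": 0}, {"dx": 0, "dy": 0, "dz": 0, "ax": 0, "ay": 0, "az": 0, "gripper": 0}, {"dx": 0, "dy": 0, "dz": 0, "ax": 0, "ay": 0, "az": 0, "gripper": 0}, {"dx": 0, "dy": 0, "dz": 0, "ax": 0, "ay": 0, "az": 0, "gripper": 0}]'

```text
clock: 4.82
eef_pos: [509.3, -285.9, 242.7]
tool_rot: [-3.139, -0.001, 1.463]
force: [0.1, 0.1, -3.1]
width: 16.4
gripper_force: 59.0
```

```bash
python3 w.py w3; python3 - <<'E'
import pickle
from h import *
# fine bore fit: cylinder axis of tube from both fixed views (radius R outer unknown), via least squares
from scipy.optimize import least_squares
d=pickle.load(open("im0.pkl","rb"))
Ps={}
for n,(a,b,c,e) in {"top":(150,195,225,250),"side":(245,225,305,325)}.items():
    w=cloud(d[n])[b:e,a:c].reshape(-1,3); col=d[n]["color"][b:e,a:c].reshape(-1,3).astype(int)
    m=(w[:,2]>45)&(col.min(1)>150)&(col.max(1)-col.min(1)<35); Ps[n]=w[m]
def res(p,P,lim=None):
    yaw,pit,x0,z0,r=p; a=np.array([np.cos(yaw)*np.cos(pit),np.sin(yaw)*np.cos(pit),-np.sin(pit)])
    q=P-[x0,140,z0]; return np.linalg.norm(q-np.outer(q@a,a),axis=1)-r
for n,P in {**Ps,"both":np.vstack(list(Ps.values()))}.items():
    k=np.ones(len(P),bool)
    for fixed in (0,1):
        f=(lambda p,P=P: res(np.r_[p[0],np.radians(35) if fixed else p[1],p[2:]],P))
        o=least_squares(f,[1.78,0.61,527,100,17],loss="soft_l1",f_scale=1.5,bounds=([1,.3,450,50,12],[2.5,.9,600,150,22]))
        p=o.x.copy(); 
        if fixed:p[1]=np.radians(35)
        a=np.array([np.cos(p[0])*np.cos(p[1]),np.sin(p[0])*np.cos(p[1]),-np.sin(p[1])]); q=np.array([p[2],140,p[3]])
        # mouth: axis point at z=135
        s=(135-q[2])/a[2]; t=(P-q)@a
        print(n,fixed,np.degrees(p[:2]).round(2),p[2:].round(1),"mouth@z135",(q+s*a).round(1),"tmin..",(q+a*np.percentile(t,.5)).round(1),(q+a*np.percentile(t,99.5)).round(1),"rms",np.median(abs(o.fun)).round(2))
E
```

```text
4.825 [ 509.3 -285.9  242.7] [-3.1389e+00 -1.1000e-03  1.4633e+00] [ 0.67  0.56 -0.32  1.71  0.21  0.91  0.15] [ 0.1  0.1 -3.1] 16.39537193709243
top 0 [101.2   36.18] [526.1  90.2  14.6] mouth@z135 [538.   79.9 135. ] tmin.. [538.4  77.8 136.6] [515.8 191.9  51.6] rms 1.41
top 1 [101.04  35.  ] [526.2  91.2  14.1] mouth@z135 [538.1  78.6 135. ] tmin.. [538.4  77.2 136. ] [515.8 193.2  53.2] rms 1.4
side 0 [101.63  36.33] [524.1  89.7  16. ] mouth@z135 [536.5  79.7 135. ] tmin.. [536.8  78.6 135.9] [513.6 191.   51.5] rms 1.01
side 1 [102.45  35.  ] [524.   90.1  16. ] mouth@z135 [537.8  77.4 135. ] tmin.. [537.7  77.9 134.6] [512.5 192.   52.8] rms 1.0
both 0 [101.71  36.24] [525.   90.7  15. ] mouth@z135 [537.3  80.8 135. ] tmin.. [537.8  78.2 136.9] [514.3 191.8  51.9] rms 1.21
both 1 [102.01  35.  ] [525.   91.6  14.5] mouth@z135 [537.9  79.4 135. ] tmin.. [538.2  77.7 136.3] [513.7 193.1  53.7] rms 1.14
```

View pics/w3.png

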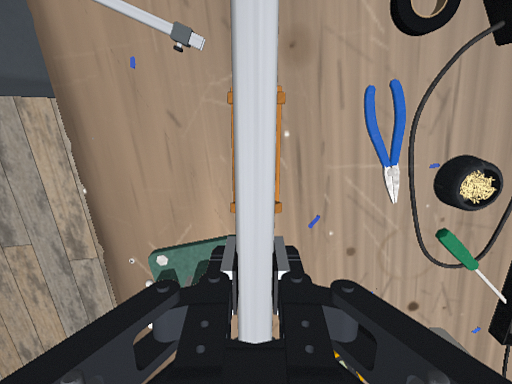

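The rod sits straight between the fingers along column 254. Now I'll turn it to the bore's direction (yaw 1.778, 35° nose down).

Request:
step_arm --plan '[{"dx": 0, "dy": 0, "dz": 0, "ax": 0, "ay": 0, "az": -0.07, "gripper": 0}, {"dx": 0, "dy": 0, "dz": 0, "ax": 0, "ay": 0, "az": -0.07, "gripper": 0}, {"dx": 0, "dy": 0, "dz": 0, "ax": 0, "ay": 0, "az": -0.061, "gripper": 0}, {"dx": 0, "dy": 0, "dz": 0, "ax": 0, "ay": -0.078, "az": 0, "gripper": 0}, {"dx": 0, "dy": 0, "dz": 0, "ax": 0, "ay": -0.078, "az": 0, "gripper": 0}, {"dx": 0, "dy": 0, "dz": 0, "ax": 0, "ay": -0.078, "az": 0, "gripper": 0}, {"dx": 0, "dy": 0, "dz": 0, "ax": 0, "ay": -0.078, "az": 0, "gripper": 0}, {"dx": 0, "dy": 0, "dz": 0, "ax": 0, "ay": -0.077, "az": 0, "gripper": 0}, {"dx": 0, "dy": 0, "dz": 0, "ax": 0, "ay": 0, "az": 0, "gripper": 0}]'

```text
clock: 6.0
eef_pos: [510.9, -282.0, 242.2]
tool_rot: [-3.137, 0.608, 1.79]
force: [0.0, -0.4, -3.1]
width: 16.5
gripper_force: 59.2
```

```bash
cat > tgt.py <<'E'
from h import *
from cell import ctrl
import sys
def fr(yaw=np.radians(101.9),pit=np.radians(35)):
    a=np.array([np.cos(yaw)*np.cos(pit),np.sin(yaw)*np.cos(pit),-np.sin(pit)]); y=np.array([np.sin(yaw),-np.cos(yaw),0])
    return np.c_[a,y,np.cross(a,y)]
M=np.array([537.7,78.5,135])
if __name__=="__main__":
    s=ctrl.read_state(); R=fr(); print(s["clock"],s["eef_pos"].round(1),s["qpos"].round(2),s["force"].round(1))
    go(s,M+R@[-130+float(sys.argv[1]),0,-3],R)
E
python3 tgt.py -40
```

```text
6.0 [ 510.9 -282.   242.2] [ 0.09  0.5   0.08  2.05  1.03  0.62 -0.5 ] [ 0.  -0.4 -3.1]
mm [ 175.4  102.3 -113.6] scaled [ 0.585  0.341 -0.379] rot deg [ 0.1  -0.19  0.52] scaled [ 0.0011 -0.0021  0.0058]
```

Request:
step_arm --plan '[{"dx": 0.08, "dy": 0.047, "dz": -0.052, "ax": 0, "ay": 0, "az": 0.006, "gripper": 0}, {"dx": 0.08, "dy": 0.047, "dz": -0.052, "ax": 0, "ay": 0, "az": 0, "gripper": 0}, {"dx": 0.08, "dy": 0.047, "dz": -0.052, "ax": 0, "ay": 0, "az": 0, "gripper": 0}, {"dx": 0.08, "dy": 0.047, "dz": -0.052, "ax": 0, "ay": 0, "az": 0, "gripper": 0}, {"dx": 0.08, "dy": 0.047, "dz": -0.052, "ax": 0, "ay": 0, "az": 0, "gripper": 0}, {"dx": 0.08, "dy": 0.047, "dz": -0.052, "ax": 0, "ay": 0, "az": 0, "gripper": 0}, {"dx": 0.08, "dy": 0.047, "dz": -0.052, "ax": 0, "ay": 0, "az": 0, "gripper": 0}, {"dx": 0.025, "dy": 0.012, "dz": -0.015, "ax": 0, "ay": 0, "az": 0, "gripper": 0}, {"dx": 0, "dy": 0, "dz": 0, "ax": 0, "ay": 0, "az": 0, "gripper": 0}, {"dx": 0, "dy": 0, "dz": 0, "ax": 0, "ay": 0, "az": 0, "gripper": 0}]'

```text
clock: 7.25
eef_pos: [568.0, -63.3, 237.4]
tool_rot: [3.136, 0.612, 1.765]
force: [-0.1, 1.1, -2.9]
width: 16.0
gripper_force: 59.3
```

```bash
python3 tgt.py -40; python3 - <<'E'
from cell import ctrl
import cv2,pickle,numpy as np
d={n:ctrl.get_image(n) for n in("side","top")}
pickle.dump(d,open("im1.pkl","wb"))
a=d["side"]["color"][130:330,180:330,::-1]; b=d["top"]["color"][160:260,150:300,::-1]
cv2.imwrite("pics/ins.png",np.hstack([cv2.resize(a,(390,520),interpolation=2),cv2.resize(b,(400,520*400//600 if 0 else 267),interpolation=2) if 0 else cv2.copyMakeBorder(cv2.resize(b,(400,267),interpolation=2),0,253,0,0,0)]))
E
```

```text
7.25 [568.  -63.3 237.4] [-0.25  0.58 -0.04  1.89  0.83  0.93 -0.69] [-0.1  1.1 -2.9]
mm [ 7.5 -0.5 -2.3] scaled [ 0.025 -0.002 -0.008] rot deg [-0.15  0.04 -0.64] scaled [-0.0016  0.0005 -0.0071]
```

View pics/ins.png

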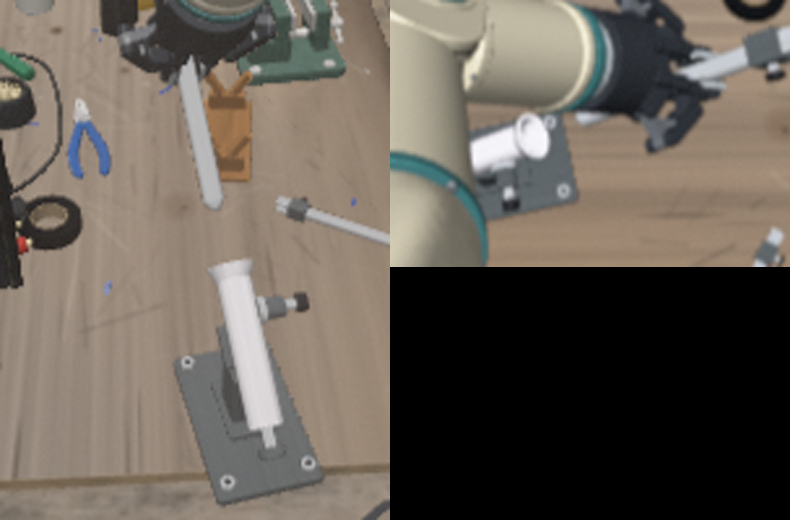

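The side view shows the rod lined up above the tube: tip at (213,205), mouth at (232,270) in the crop. I'll fit the rod's actual axis.

```bash
python3 - <<'E'
import pickle
from tgt import *
s=ctrl.read_state(); T=tool(s)
d=pickle.load(open("im1.pkl","rb"))["side"]
W=cloud(d)[150:213,245:272].reshape(-1,3); c=d["color"][150:213,245:272].reshape(-1,3).astype(int)
m=(W[:,2]>140)&(c.min(1)>95)
P=W[m]; ce,a,k=line(P); a*=np.sign(a[1]); t=(P-ce)@a
R=fr()
print(k,"axis in tool",(T[:3,:3].T@a).round(3),"in bore",(R.T@a).round(3))
for q in (ce+a*t.min(),ce+a*t.max()): print("surf pt bore coords (x,y,z)",(R.T@(q-M)).round(1), "tool",(T[:3,:3].T@(q-T[:3,3])).round(1))
cam=R.T@(d["T"][:3,3]-M); print("cam dir in bore",(cam/np.linalg.norm(cam)).round(2))
# same for tube, same camera
b=pickle.load(open("im0.pkl","rb"))["side"]; w=cloud(b)[225:325,245:305].reshape(-1,3); cc=b["color"][225:325,245:305].reshape(-1,3).astype(int)
m=(w[:,2]>45)&(cc.min(1)>150)&(cc.max(1)-cc.min(1)<35); ce,a,k=line(w[m]);a*=np.sign(a[1]); t=(w[m]-ce)@a
print("tube in bore",(R.T@a).round(3),[(R.T@(ce+a*q-M)).round(1).tolist() for q in(t.min(),t.max())])
E
```

```text
451 axis in tool [1.    0.006 0.01 ] in bore [1.    0.017 0.011]
surf pt bore coords (x,y,z) [-184.7    0.2   -6.2] tool [-7.5 -0.3 -5.2]
surf pt bore coords (x,y,z) [-49.7   2.5  -4.7] tool [127.4   0.5  -3.8]
cam dir in bore [ 0.15  0.22 -0.96]
tube in bore [1.    0.    0.027] [[-1.0, 2.5, -14.3], [144.4, 2.6, -10.4]]
```

Request:
step_arm --plan '[{"dx": 0.03, "dy": -0.002, "dz": -0.008, "ax": 0, "ay": 0, "az": -0.007, "gripper": 0}, {"dx": 0.05, "dy": 0, "dz": 0, "ax": 0, "ay": 0, "az": 0, "gripper": 0}, {"dx": 0.05, "dy": 0, "dz": 0, "ax": 0, "ay": 0, "az": 0, "gripper": 0}, {"dx": 0, "dy": 0, "dz": 0, "ax": 0, "ay": 0, "az": 0, "gripper": 0}, {"dx": 0, "dy": 0, "dz": 0, "ax": 0, "ay": 0, "az": 0, "gripper": 0}]'

```text
clock: 7.98
eef_pos: [561.3, -28.7, 216.8]
tool_rot: [-3.14, 0.612, 1.781]
force: [0.0, -0.7, -3.1]
width: 16.2
gripper_force: 59.3
```

```bash
cat >> tgt.py <<'E'
    print("force bore", (R.T@(s["force"]-np.array([0,.5,-3]))).round(1),"torque",(R.T@s["torque"]).round(2),"tip bore",(R.T@(s["eef_pos"]-M)+[130,0,3]).round(1))
E
python3 tgt.py 0
```

```text
7.975 [561.3 -28.7 216.8] [-0.31  0.61 -0.05  1.9   0.84  0.93 -0.76] [ 0.  -0.7 -3.1]
mm [ 6.8 -1.   1.1] scaled [ 0.023 -0.003  0.004] rot deg [0.   0.05 0.13] scaled [0.     0.0006 0.0015]
force bore [-0.9 -0.2  0.8] torque [-0.03  0.92  0.02] tip bore [-6.8  1.  -1.1]
```

Request:
step_arm --plan '[{"dx": 0.02, "dy": -0.003, "dz": 0.003, "ax": 0, "ay": 0, "az": 0, "gripper": 0}, {"dx": 0.02, "dy": 0, "dz": 0, "ax": 0, "ay": 0, "az": 0, "gripper": 0}, {"dx": 0.015, "dy": 0, "dz": 0, "ax": 0, "ay": 0, "az": 0, "gripper": 0}, {"dx": 0.01, "dy": 0, "dz": 0, "ax": 0, "ay": 0, "az": 0, "gripper": 0}, {"dx": 0, "dy": 0, "dz": 0, "ax": 0, "ay": 0, "az": 0, "gripper": 0}]'

```text
clock: 8.6
eef_pos: [557.1, -13.4, 204.8]
tool_rot: [-3.14, 0.611, 1.781]
force: [0.3, 0.3, -2.1]
width: 16.2
gripper_force: 59.3
```

```bash
python3 tgt.py 0
```

```text
8.6 [557.1 -13.4 204.8] [-0.33  0.63 -0.05  1.91  0.84  0.92 -0.8 ] [ 0.3  0.3 -2.1]
mm [-13.1  -0.1   0.3] scaled [-0.044 -0.     0.001] rot deg [0.02 0.01 0.13] scaled [0.0002 0.0001 0.0015]
force bore [-0.7  0.2 -0.5] torque [-0.    0.95 -0.02] tip bore [13.1  0.1 -0.3]
```

Tip at about 13 mm with no contact force. I'll continue gently.

Request:
step_arm --plan '[{"dx": 0.01, "dy": 0, "dz": 0, "ax": 0, "ay": 0, "az": 0, "gripper": 0}, {"dx": 0.01, "dy": 0, "dz": 0, "ax": 0, "ay": 0, "az": 0, "gripper": 0}, {"dx": 0.01, "dy": 0, "dz": 0, "ax": 0, "ay": 0, "az": 0, "gripper": 0}, {"dx": 0, "dy": 0, "dz": 0, "ax": 0, "ay": 0, "az": 0, "gripper": 0}]'

```text
clock: 9.1
eef_pos: [555.7, -6.0, 199.6]
tool_rot: [-3.141, 0.611, 1.781]
force: [0.3, -0.3, -3.6]
width: 16.0
gripper_force: 59.3
```

```bash
python3 tgt.py 0
```

```text
9.1 [555.7  -6.  199.6] [-0.35  0.64 -0.06  1.91  0.84  0.92 -0.82] [ 0.3 -0.3 -3.6]
mm [-22.2  -0.3   0.4] scaled [-0.074 -0.001  0.001] rot deg [ 0.04 -0.01  0.13] scaled [ 0.0004 -0.0001  0.0014]
force bore [-0.4  0.2  1. ] torque [-0.03  1.01  0.03] tip bore [22.2  0.2 -0.4]
```

Request:
step_arm --plan '[{"dx": 0.01, "dy": 0, "dz": 0, "ax": 0, "ay": 0, "az": 0, "gripper": 0}, {"dx": 0.01, "dy": 0, "dz": 0, "ax": 0, "ay": 0, "az": 0, "gripper": 0}, {"dx": 0.01, "dy": 0, "dz": 0, "ax": 0, "ay": 0, "az": 0, "gripper": 0}, {"dx": 0.007, "dy": 0, "dz": 0, "ax": 0, "ay": 0, "az": 0, "gripper": 0}, {"dx": 0.007, "dy": 0, "dz": 0, "ax": 0, "ay": 0, "az": 0, "gripper": 0}, {"dx": 0, "dy": 0, "dz": 0, "ax": 0, "ay": 0, "az": 0, "gripper": 0}]'

```text
clock: 9.85
eef_pos: [553.4, 4.6, 192.0]
tool_rot: [-3.141, 0.611, 1.781]
force: [0.2, 0.9, -2.8]
width: 16.1
gripper_force: 59.3
```

```bash
python3 tgt.py 0
```

```text
9.85 [553.4   4.6 192. ] [-0.36  0.65 -0.06  1.91  0.84  0.92 -0.84] [ 0.2  0.9 -2.8]
mm [-35.4  -0.2   0.3] scaled [-0.118 -0.001  0.001] rot deg [ 0.03 -0.02  0.12] scaled [ 0.0004 -0.0002  0.0014]
force bore [ 0.1  0.3 -0.4] torque [-0.14  1.01  0.05] tip bore [35.4  0.1 -0.4]
```

Request:
step_arm --plan '[{"dx": 0.007, "dy": 0, "dz": 0, "ax": 0, "ay": 0, "az": 0, "gripper": 0}, {"dx": 0.007, "dy": 0, "dz": 0, "ax": 0, "ay": 0, "az": 0, "gripper": 0}, {"dx": 0.007, "dy": 0, "dz": 0, "ax": 0, "ay": 0, "az": 0, "gripper": 0}, {"dx": 0.007, "dy": 0, "dz": 0, "ax": 0, "ay": 0, "az": 0, "gripper": 0}, {"dx": 0, "dy": 0, "dz": 0, "ax": 0, "ay": 0, "az": 0, "gripper": 0}]'

```text
clock: 10.48
eef_pos: [552.7, 10.5, 187.8]
tool_rot: [3.141, 0.612, 1.779]
force: [3.4, -2.2, -0.6]
width: 16.1
gripper_force: 59.7
```

```bash
python3 tgt.py 0
```

```text
10.475 [552.7  10.5 187.8] [-0.38  0.66 -0.06  1.91  0.84  0.92 -0.86] [ 3.4 -2.2 -0.6]
mm [-42.7  -0.6   0.3] scaled [-0.142 -0.002  0.001] rot deg [0.06 0.05 0.04] scaled [0.0007 0.0006 0.0004]
force bore [-4.1  2.7 -0.1] torque [-0.64  0.04  0.33] tip bore [42.7  0.6 -0.3]
```

Plunger resistance felt (about 4 N axial, 2.7 N lateral). Continuing past it.

Request:
step_arm --plan '[{"dx": 0.007, "dy": 0, "dz": 0, "ax": 0, "ay": 0, "az": 0, "gripper": 0}, {"dx": 0.007, "dy": 0, "dz": 0, "ax": 0, "ay": 0, "az": 0, "gripper": 0}, {"dx": 0.007, "dy": 0, "dz": 0, "ax": 0, "ay": 0, "az": 0, "gripper": 0}, {"dx": 0, "dy": 0, "dz": 0, "ax": 0, "ay": 0, "az": 0, "gripper": 0}]'

```text
clock: 10.98
eef_pos: [551.7, 15.2, 184.4]
tool_rot: [3.141, 0.612, 1.779]
force: [3.7, -3.5, -0.5]
width: 16.1
gripper_force: 59.8
```

```bash
python3 tgt.py 0
```

```text
10.975 [551.7  15.2 184.4] [-0.38  0.67 -0.06  1.91  0.84  0.92 -0.87] [ 3.7 -3.5 -0.5]
mm [-48.6  -0.6   0.3] scaled [-0.162 -0.002  0.001] rot deg [0.06 0.08 0.01] scaled [0.0007 0.0009 0.0001]
force bore [-5.3  2.8  0.6] torque [-0.75 -0.01  0.44] tip bore [48.6  0.6 -0.3]
```

Request:
step_arm --plan '[{"dx": 0.007, "dy": 0, "dz": 0, "ax": 0, "ay": 0, "az": 0, "gripper": 0}, {"dx": 0.007, "dy": 0, "dz": 0, "ax": 0, "ay": 0, "az": 0, "gripper": 0}, {"dx": 0.007, "dy": 0, "dz": 0, "ax": 0, "ay": 0, "az": 0, "gripper": 0}, {"dx": 0.007, "dy": 0, "dz": 0, "ax": 0, "ay": 0, "az": 0, "gripper": 0}, {"dx": 0, "dy": 0, "dz": 0, "ax": 0, "ay": 0, "az": 0, "gripper": 0}]'

```text
clock: 11.6
eef_pos: [550.1, 23.2, 179.0]
tool_rot: [3.141, 0.61, 1.78]
force: [4.1, -1.6, -1.7]
width: 16.5
gripper_force: 59.8
```

```bash
python3 tgt.py 0
```

```text
11.6 [550.1  23.2 179. ] [-0.4   0.68 -0.06  1.91  0.83  0.92 -0.88] [ 4.1 -1.6 -1.7]
mm [-58.3  -0.8   0.5] scaled [-0.194 -0.003  0.002] rot deg [ 0.1  -0.03  0.08] scaled [ 0.0011 -0.0004  0.0009]
force bore [-3.1  3.6  0.6] torque [-0.77  0.37  0.44] tip bore [58.3  0.7 -0.5]
```

Request:
step_arm --plan '[{"dx": 0.007, "dy": 0, "dz": 0, "ax": 0, "ay": 0, "az": 0, "gripper": 0}, {"dx": 0.007, "dy": 0, "dz": 0, "ax": 0, "ay": 0, "az": 0, "gripper": 0}, {"dx": 0.007, "dy": 0, "dz": 0, "ax": 0, "ay": 0, "az": 0, "gripper": 0}, {"dx": 0.007, "dy": 0, "dz": 0, "ax": 0, "ay": 0, "az": 0, "gripper": 0}, {"dx": 0, "dy": 0, "dz": 0, "ax": 0, "ay": 0, "az": 0, "gripper": 0}]'

```text
clock: 12.22
eef_pos: [548.6, 30.0, 174.1]
tool_rot: [3.141, 0.61, 1.78]
force: [4.9, -0.9, -1.6]
width: 15.9
gripper_force: 59.8
```

```bash
python3 tgt.py 0
```

```text
12.225 [548.6  30.  174.1] [-0.41  0.68 -0.06  1.91  0.83  0.92 -0.9 ] [ 4.9 -0.9 -1.6]
mm [-66.9  -0.8   0.4] scaled [-0.223 -0.003  0.001] rot deg [ 0.1  -0.04  0.09] scaled [ 0.0011 -0.0005  0.001 ]
force bore [-2.8  4.5  0.2] torque [-0.88  0.48  0.39] tip bore [66.9  0.7 -0.5]
```

Steady drag of about 3 N. From here I'll take smaller steps and check more often.

Request:
step_arm --plan '[{"dx": 0.005, "dy": 0, "dz": 0, "ax": 0, "ay": 0, "az": 0, "gripper": 0}, {"dx": 0.005, "dy": 0, "dz": 0, "ax": 0, "ay": 0, "az": 0, "gripper": 0}, {"dx": 0.005, "dy": 0, "dz": 0, "ax": 0, "ay": 0, "az": 0, "gripper": 0}]'

```text
clock: 12.6
eef_pos: [547.9, 33.1, 171.7]
tool_rot: [3.141, 0.611, 1.78]
force: [5.6, -1.5, -0.6]
width: 16.1
gripper_force: 59.9
```

```bash
python3 tgt.py 0
```

```text
12.6 [547.9  33.1 171.7] [-0.41  0.69 -0.06  1.91  0.83  0.92 -0.9 ] [ 5.6 -1.5 -0.6]
mm [-70.8  -0.7   0.4] scaled [-0.236 -0.002  0.001] rot deg [0.09 0.01 0.07] scaled [0.001  0.0001 0.0007]
force bore [-3.9  5.  -0.2] torque [-0.99  0.21  0.45] tip bore [70.8  0.6 -0.4]
```

Request:
step_arm --plan '[{"dx": 0.005, "dy": 0, "dz": 0, "ax": 0, "ay": 0, "az": 0, "gripper": 0}, {"dx": 0.005, "dy": 0, "dz": 0, "ax": 0, "ay": 0, "az": 0, "gripper": 0}]'

```text
clock: 12.85
eef_pos: [547.4, 35.5, 170.0]
tool_rot: [3.141, 0.611, 1.78]
force: [5.3, -2.2, -1.6]
width: 16.2
gripper_force: 59.8
```

```bash
python3 tgt.py 0
```

```text
12.85 [547.4  35.5 170. ] [-0.42  0.69 -0.06  1.91  0.83  0.92 -0.91] [ 5.3 -2.2 -1.6]
mm [-73.8  -0.7   0.4] scaled [-0.246 -0.002  0.001] rot deg [0.09 0.01 0.07] scaled [0.001  0.0001 0.0007]
force bore [-3.9  4.7  1. ] torque [-1.02  0.26  0.41] tip bore [73.8  0.7 -0.4]
```

Request:
step_arm --plan '[{"dx": 0.004, "dy": 0, "dz": 0, "ax": 0, "ay": 0, "az": 0, "gripper": 0}, {"dx": 0.004, "dy": 0, "dz": 0, "ax": 0, "ay": 0, "az": 0, "gripper": 0}, {"dx": 0.004, "dy": 0, "dz": 0, "ax": 0, "ay": 0, "az": 0, "gripper": 0}]'

```text
clock: 13.22
eef_pos: [546.8, 38.5, 168.0]
tool_rot: [3.141, 0.611, 1.78]
force: [4.9, -1.7, -0.5]
width: 16.2
gripper_force: 59.8
```

```bash
python3 tgt.py 0|tail -1
```

```text
force bore [-4.   4.3 -0.2] torque [-1.    0.22  0.41] tip bore [77.5  0.7 -0.5]
```

Request:
step_arm --plan '[{"dx": 0.004, "dy": 0, "dz": 0, "ax": 0, "ay": 0, "az": 0, "gripper": 0}, {"dx": 0.004, "dy": 0, "dz": 0, "ax": 0, "ay": 0, "az": 0, "gripper": 0}, {"dx": 0.004, "dy": 0, "dz": 0, "ax": 0, "ay": 0, "az": 0, "gripper": 0}]'

```text
clock: 13.6
eef_pos: [546.3, 41.4, 165.9]
tool_rot: [3.141, 0.611, 1.78]
force: [5.3, -2.8, -0.6]
width: 16.0
gripper_force: 59.8
```

```bash
python3 tgt.py 0|tail -1
```

```text
force bore [-5.   4.5  0.5] torque [-1.01  0.22  0.43] tip bore [81.1  0.7 -0.4]
```

Request:
step_arm --plan '[{"dx": 0.004, "dy": 0, "dz": 0, "ax": 0, "ay": 0, "az": 0, "gripper": 0}, {"dx": 0.004, "dy": 0, "dz": 0, "ax": 0, "ay": 0, "az": 0, "gripper": 0}, {"dx": 0.004, "dy": 0, "dz": 0, "ax": 0, "ay": 0, "az": 0, "gripper": 0}]'

```text
clock: 13.98
eef_pos: [545.7, 44.1, 163.9]
tool_rot: [3.141, 0.611, 1.78]
force: [5.1, -1.1, -0.9]
width: 16.1
gripper_force: 59.8
```

```bash
python3 tgt.py 0|tail -1
```

```text
force bore [-3.3  4.7 -0.2] torque [-1.01  0.16  0.36] tip bore [84.5  0.8 -0.4]
```

Request:
step_arm --plan '[{"dx": 0.004, "dy": 0, "dz": 0, "ax": 0, "ay": 0, "az": 0, "gripper": 0}, {"dx": 0.004, "dy": 0, "dz": 0, "ax": 0, "ay": 0, "az": 0, "gripper": 0}, {"dx": 0.004, "dy": 0, "dz": 0, "ax": 0, "ay": 0, "az": 0, "gripper": 0}]'

```text
clock: 14.35
eef_pos: [545.2, 46.7, 162.0]
tool_rot: [3.141, 0.612, 1.78]
force: [6.7, -2.2, 0.5]
width: 15.8
gripper_force: 59.8
```

```bash
python3 tgt.py 0|tail -1
```

```text
force bore [-5.3  6.  -0.5] torque [-1.02  0.08  0.37] tip bore [87.8  0.7 -0.4]
```

Request:
step_arm --plan '[{"dx": 0.004, "dy": 0, "dz": 0, "ax": 0, "ay": 0, "az": 0, "gripper": 0}, {"dx": 0.004, "dy": 0, "dz": 0, "ax": 0, "ay": 0, "az": 0, "gripper": 0}, {"dx": 0, "dy": 0, "dz": 0, "ax": 0, "ay": 0, "az": 0, "gripper": 0}]'

```text
clock: 14.72
eef_pos: [545.0, 46.9, 161.5]
tool_rot: [3.141, 0.615, 1.778]
force: [7.0, -5.5, 2.8]
width: 15.9
gripper_force: 59.9
```

```bash
python3 tgt.py 0|tail -1
```

```text
force bore [-9.4  5.6 -0.6] torque [-1.04 -0.61  0.43] tip bore [88.2  0.6 -0.1]
```

A clear rise: 2.4 mm was commanded, 0.4 mm moved, and the force is 9 N. One more gentle push to confirm.

Request:
step_arm --plan '[{"dx": 0.004, "dy": 0, "dz": 0, "ax": 0, "ay": 0, "az": 0, "gripper": 0}, {"dx": 0.004, "dy": 0, "dz": 0, "ax": 0, "ay": 0, "az": 0, "gripper": 0}, {"dx": 0, "dy": 0, "dz": 0, "ax": 0, "ay": 0, "az": 0, "gripper": 0}]'

```text
clock: 15.1
eef_pos: [544.8, 46.8, 161.1]
tool_rot: [3.141, 0.618, 1.777]
force: [6.5, -7.8, 5.7]
width: 16.1
gripper_force: 59.9
```

```bash
python3 tgt.py 0|tail -1
```

```text
force bore [-12.8   4.7  -1.7] torque [-0.99 -1.45  0.36] tip bore [88.5  0.4  0.3]
```

The force has risen to 13 N with almost no motion, so the rod is home on the hard stop at about 88 mm. Releasing now.

Request:
step_arm --plan '[{"dx": 0, "dy": 0, "dz": 0, "ax": 0, "ay": 0, "az": 0, "gripper": 0.2}, {"dx": 0, "dy": 0, "dz": 0, "ax": 0, "ay": 0, "az": 0, "gripper": 0.4}, {"dx": 0, "dy": 0, "dz": 0, "ax": 0, "ay": 0, "az": 0, "gripper": 0.5}, {"dx": 0, "dy": 0, "dz": 0, "ax": 0, "ay": 0, "az": 0, "gripper": 0.5}, {"dx": 0, "dy": 0, "dz": 0, "ax": 0, "ay": 0, "az": 0, "gripper": 0.5}]'

```text
clock: 15.72
eef_pos: [543.1, 51.2, 158.6]
tool_rot: [-3.14, 0.611, 1.782]
force: [-0.0, 0.4, -0.4]
width: 42.8
gripper_force: 0.0
```

```bash
python3 tgt.py 0|tail -1; python3 w.py w4; python3 - <<'E'
from cell import ctrl
import cv2,numpy as np
a=ctrl.get_image("side")["color"][150:330,200:320,::-1]; b=cv2.imread("pics/w4.png")
cv2.imwrite("pics/rel.png",np.hstack([cv2.resize(a,(288,432),interpolation=2),cv2.copyMakeBorder(b,0,48,0,0,0)]))
E
```

```text
force bore [-1.6 -0.1 -2. ] torque [-0.01  0.65  0.04] tip bore [93.7 -0.3 -0.3]
15.725 [543.1  51.2 158.6] [-3.1397  0.6107  1.7819] [-0.44  0.71 -0.07  1.91  0.83  0.92 -0.94] [-0.   0.4 -0.4] 42.7874214089594
```

View pics/rel.png

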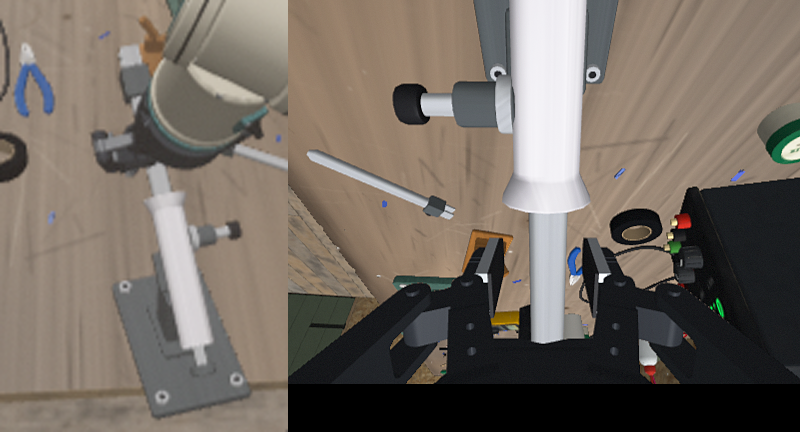

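The rod stands in the tube with the open fingers clear on both sides, at about (490,270) and (597,270). I'll back straight off and check that it has stayed home.

Request:
step_arm --plan '[{"dx": 0, "dy": 0, "dz": -0.06, "ax": 0, "ay": 0, "az": 0, "gripper": 0.5}, {"dx": 0, "dy": 0, "dz": -0.12, "ax": 0, "ay": 0, "az": 0, "gripper": 0.5}, {"dx": 0, "dy": 0, "dz": -0.12, "ax": 0, "ay": 0, "az": 0, "gripper": 0.5}, {"dx": -0.15, "dy": 0, "dz": -0.1, "ax": 0, "ay": 0, "az": 0, "gripper": 0.5}, {"dx": -0.15, "dy": 0, "dz": -0.06, "ax": 0, "ay": 0, "az": 0, "gripper": 0.5}, {"dx": -0.15, "dy": 0, "dz": 0, "ax": 0, "ay": 0, "az": 0, "gripper": 0.5}, {"dx": 0, "dy": 0, "dz": 0, "ax": 0, "ay": 0, "az": 0, "gripper": 0.5}, {"dx": 0, "dy": 0, "dz": 0, "ax": 0, "ay": 0, "az": 0, "gripper": 0.5}]'

```text
clock: 16.82
eef_pos: [549.7, 21.3, 349.5]
tool_rot: [-3.141, 0.609, 1.781]
force: [0.0, 0.0, -0.7]
width: 42.6
gripper_force: 0.0
```

```bash
python3 w.py w5; python3 - <<'E'
import pickle
from tgt import *
s,d=pickle.load(open("w5.pkl","rb")); R=fr()
W=cloud(d,tool(s)@d["T_tool_cam"]); B=(W-M)@R; c=d["color"].astype(int)
m=(abs(B[...,1])<22)&(B[...,2]>-35)&(B[...,2]<10)&(B[...,0]>-230)&(B[...,0]<140)
br=c.min(-1)
for x in range(-230,60,6):
    k=m&(B[...,0]>=x)&(B[...,0]<x+6)
    if k.sum()>5: print(x,k.sum(),"top z",np.percentile(B[k][:,2],5).round(1),"y",B[k][:,1].mean().round(1),"bright",int(np.median(br[k])))
k=m&(B[...,0]>-115)&(B[...,0]<-12)&(br>90)&(B[...,2]<0); ce,a,n=line(B[k]); print(ce.round(1),a.round(4))
k=m&(B[...,0]>15)&(B[...,0]<120)&(br>90)&(B[...,2]<0); ce,a,n=line(B[k]); print("tube",ce.round(1),a.round(4))
E
```

```text
16.825 [549.7  21.3 349.5] [-3.141   0.6095  1.7815] [-0.36  0.44 -0.11  1.75  0.69  1.22 -0.58] [ 0.   0.  -0.7] 42.62228772388423
-146 39 top z -4.1 y 2.7 bright 244
-140 126 top z -4.3 y 2.8 bright 243
-134 140 top z -4.7 y 2.4 bright 243
-128 143 top z -5.0 y 2.6 bright 243
-122 176 top z -8.9 y 2.8 bright 124
-116 248 top z -9.3 y -0.4 bright 125
-110 326 top z -9.2 y -2.6 bright 126
-104 254 top z -9.4 y -0.9 bright 125
-98 209 top z -9.5 y 2.6 bright 122
-92 170 top z -5.3 y 2.0 bright 241
-86 148 top z -5.5 y 2.2 bright 241
-80 165 top z -5.7 y 2.1 bright 241
-74 165 top z -5.9 y 2.0 bright 241
-68 165 top z -6.0 y 2.1 bright 240
-62 166 top z -6.4 y 2.0 bright 240
-56 172 top z -6.1 y 1.9 bright 240
-50 176 top z -6.8 y 1.9 bright 240
-44 181 top z -7.1 y 2.2 bright 240
-38 188 top z -7.1 y 2.1 bright 239
-32 192 top z -7.4 y 2.2 bright 240
-26 201 top z -7.6 y 2.1 bright 240
-20 165 top z -7.3 y 1.6 bright 239
[-64.7   2.2  -5.4] [-0.9995  0.0071 -0.0321]
  return _methods._mean(a, axis=axis, dtype=dtype,
  ret = um.true_divide(
h.py:11: RuntimeWarning: Mean of empty slice.
  c=P.mean(0); a=np.linalg.svd(P-c,full_matrices=False)[2][0]
Traceback (most recent call last):
  File "h.py", line 11, in line
    c=P.mean(0); a=np.linalg.svd(P-c,full_matrices=False)[2][0]
                   ~~~~~~~~~~~~~~~~~~~~~~~~~~~~~~~~~~~~~~~~~^^^
IndexError: index 0 is out of bounds for axis 0 with size 0
```

View pics/w5.png

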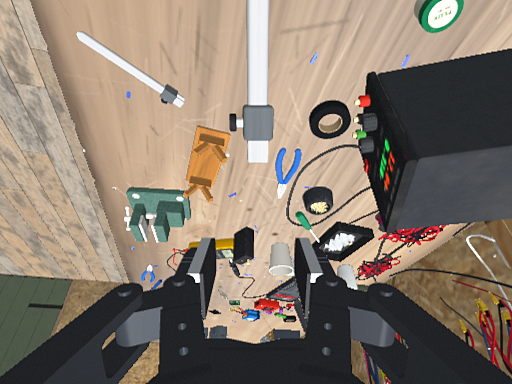

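The wrist picture shows the rod in the holder with its block at (258,122), and the tape and cutters undisturbed. The block's front face is 92 mm before the mouth, so the tip is about 88 mm in, the same depth as at the stop. It has not sprung back, so I'm handing in.

```bash
python3 -c "
from cell import ctrl
print(ctrl.finish_job())"
```

```text
the job is handed in; nothing more can be done
None
```

The clamp rod is in the slanted holder with its tip about 88 mm past the mouth. It stopped hard at 13 N of push, had not sprung back when I checked after letting go, and the job is handed in (no verdict was returned).

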